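# Load a bearing into the gravity chute

### The job

Pick up the ball bearing lying on the table and set it down gently, flat side down, on the open upper end of the wider of the two sloped steel chutes. Let go there so that it slides down the chute by its own weight and comes to rest flat against the end stop; do not carry or push it down the lane, and leave the roll of tape and the hub nut where they are.

Things in the scene. Friction and masses are not known exactly. Their poses are not given: they have to be found in the camera images.
- ball_bearing: bare steel ball bearing, a flat ring 52 mm outside, 15 mm high, with a hole through it, 0.13 kg; lies flat on the table among other round parts. Origin: centre of its underside; z is its axis, up. Can be gripped across its 52 mm outside in any direction.
- wide_chute_deck: wider of two parallel steel chutes, centrelines 120 mm apart (either side); falls 24 deg to the robot's side. Origin: on the deck at the end stop's inner face, mid-width; x up the slope, y across, z square to the deck. Deck 104 wide, 255 long; stop 22 high; guides 15 high, lane 60 wide to x=115, flaring to 90 at x=157 mm; open deck above. Friction 0.2: parts slide. The other: deck 72, lane 45 mm
- tape_roll: bystander: roll of black insulating tape with a brown core, 68 mm outside, 19 mm high, lying flat on the table. Origin: centre of its underside.
- hub_nut: bystander: grey hexagonal steel nut, 36 mm across flats (40 mm over corners), 19 mm high, lying flat on the table. Origin: centre of its underside.
Things that resemble listed ones, but are neither listed nor needed, are in the scene too. Leave any green or red look-alike of the ball_bearing alone.

How it is judged:
By the outcome, as a careful person would: the job done as asked, in the order asked, and still so for the second after the job is handed in, with the robot touching nothing.
It also fails if it takes over 32 s, if anything falls off the work surface, if the arm or the gripper's body presses on something with over 40 N, if the wrist force passes 120 N, or if a joint passes its speed limit or range.

### The arm

A 6-joint arm with a two-finger parallel gripper is mounted at the origin on a cart in front of the work surface, level with it; the furniture and walls round the work are solid. World frame = base frame: x ahead of the robot, y to its left, z up, the work surface at z = 0. Lengths are in m, angles in degrees, forces in N, time in s.
With the tool pointing down it reaches from about 0.25 to 0.725 m from the base axis. Payload 9.7 kg.
Tool frame: the origin (TCP) lies between the finger pads; the fingertips stand 22 mm ahead of it and the grasp point (between the pads) lies 3 mm ahead of it; z points along the fingers, y is the line along which they close (so a half turn about z gives the same grasp; the last joint's range is limited). The gripper opens to 85 mm and grips with 20 to 120 N. Pads are 22 mm wide; open, the fingers measure 114 mm over their backs; the gripper's body (76 mm by 85 mm) begins 54 mm behind the grasp point. The pads swing forward as they close: fully open they stand 13 mm farther back than shut.
Start: joints at [68.927, 4.979, 10.078, 95.1, 0, 90], TCP at [0.198, 0.513, 0.229] pointing down, gripper open.
Joint ranges: [-179.16, 179.16], [-48.56, 103.87], [-65.8, 70.77], [-126.05, 130.52], [-82.76, 87.17], [-180, 180]. Speed limits (degrees/s): [127.2, 127.2, 147.25, 180, 180, 180].

### API

Orientations are given as [roll, pitch, yaw] about the fixed x, y, z axes, in that order (R = Rz(yaw) Ry(pitch) Rx(roll)).
In Python, from workcell import bot, viewer, finder gives the robot as it stands.
- The arm moves only by the tool move_arm, never from a script. Its arguments are lists of equal length, an entry for each row: "offset": the shift along the tool's x, y, z in cm, a list of three; "twist": the turn, a rotation vector about the tool's x, y, z in rad, a list of three; "grip": the opening, from 0 (shut) to 1 (fully open). In form: {"offset": [[x, y, z], ...], "twist": [[ax, ay, az], ...], "grip": [grip, ...]}. A call has 1 to 5 rows; each row shifts and turns the commanded pose from where the row before left it, along the tool's axes as they then stand; what a row does not reach is not made up. A row lasts 1/10 s, in which the tool goes at most 50 mm and 8.59 degrees, less where a joint would pass 70% of its speed; a pose out of reach is approached as far as the arm can. A call is refused whole if a number of a shift passes 5 or a number of a turn 0.15, either way. A call with a gripper value outside its range is refused whole. The fingers move at their own pace and stop on an object; "force" is the grip in N (left out, the last holds). Time passes only in rows, so rows that do not move let the fingers close. It gives the time, the measured TCP pose, the force, the opening and the grip force at its end, in the units of the state.
- bot.get_obs(): the state, without advancing time (a new reading comes with each control period).
- viewer.camera(name): name is "scene" or "side" or "wrist"; returns a dict with "color" (400x640x3 uint8, red, green, blue), "depth" (400x640 float32, m along the optical axis (not along the pixel's ray), 0 where there is no reading), "vfov" (degrees; the focal length in pixels is half the picture's height over the tangent of half this angle, whatever the lens; pixels are square), "cx", "cy" (the principal point, pixels), "k1" (the pictures are not rectified: a ray, as slopes to the right and down, at radius r is drawn at 1 + k1 r^2 times it, then the intrinsics apply), "position" and "attitude" of the camera in the world; the wrist camera has in their place "tool_from_camera" (4x4, takes a point from camera to tool coordinates, whose origin is the TCP and whose axes are the flange's). Camera axes: x right, y down, z forward; pixel columns grow to the right and rows downward; lengths in m; the calibration is good to about 2 mm. A picture is of the moment at which its call begins: read the wrist's pose just before it.
- bot.job_done(): hands the job in; it is judged then, once.
Trained networks look in a picture, given as the dict that the camera call returned (one of the last four; its "shot" number tells which), for a name from the list of things; names that differ only in an ending like _2 or _b are one class to them, and where a whole thing is asked for, a point or a joint stands for the part that bears it (a point fixed in the world has none). Each returns a list of dicts, best first, with "p" (0 to 1); they miss things now and then, are a little off and sometimes report something else, mostly with a low value. They report only what shows in the picture. A call takes as long as a camera call. They do not tell look-alikes from the thing itself.
- finder.boxes_of(picture, thing): "position" ([column, row] in pixels, amid what is visible of it).
- finder.pinpoint(picture, thing): "position" ([column, row] in pixels: a listed point, or the origin of a listed thing).
The state is a dict: "time": time; "q": joint angles; "qd": joint speeds; "joint_efforts": joint torques, N m; "ee_pos": TCP position; "tcp_rot": TCP orientation; "wrist_force": force on the tool from outside, world axes, zero at the start; "torque": the same for the moment, N m; "opening": finger opening in m; "grasp_force": force on a finger pad.
Only numpy, scipy, OpenCV 4.12 (cv2) and the standard library are available. Lean on these libraries where they do the work, as an engineer would, in place of code of your own. Each camera call takes 0.05 s, during which the arm holds its last target. There are 200 camera calls.

## Working session

There is one attempt and no reset: what is moved stays moved. The work goes in short steps, Python scripts to look and compute and a tool call to move; the robot and the scene stay as the last step left them, time stands still between calls to the robot, and variables do not carry over. Pictures are saved under pics/ and viewed, at most 10 in all, crops included, and the job is handed in when it is done.

Besides the shell and the picture viewer there is one more tool, called after ">>>" by a JSON object that holds its "fn" and its "kwargs", one argument or row to a line. move_arm: Moves the arm, as the interface text tells. Its arguments: {"type":"object","properties":{"offset":{"type":"array","items":{"type":"array","items":{"type":"number"}}},"twist":{"type":"array","items":{"type":"array","items":{"type":"number"}}},"grip":{"type":"array","items":{"type":"number"}},"force":{"type":"number"}},"required":["offset","twist","grip"]}

```bash
mkdir -p pics; cat > h.py <<'E'
import numpy as np, cv2
from scipy.spatial.transform import Rotation as R
from workcell import bot, viewer, finder
def cam(n):
    o=bot.get_obs(); c=viewer.camera(n)
    if 'tool_from_camera' in c:
        T=np.eye(4); T[:3,:3]=R.from_euler('xyz',o['tcp_rot'],degrees=True).as_matrix(); T[:3,3]=o['ee_pos']
        c['T']=T@np.array(c['tool_from_camera'])
    return c
def save(c,f): cv2.imwrite('pics/'+f,c['color'][:,:,::-1])
def ray(c,u,v):
    f=200/np.tan(np.radians(c['vfov']/2)); K=np.array([[f,0,c['cx']],[0,f,c['cy']],[0,0,1.]])
    p=cv2.undistortPoints(np.array([[[u,v]]],float),K,np.array([c['k1'],0,0,0.]))[0,0]
    return np.array([p[0],p[1],1.])
def setT(c):
    if 'T' not in c:
        T=np.eye(4); a=np.array(c['attitude'])
        T[:3,:3]=a if a.shape==(3,3) else (R.from_euler('xyz',a,degrees=True).as_matrix() if a.size==3 else R.from_quat(a).as_matrix())
        T[:3,3]=c['position']; c['T']=T
    return c['T']
def pt(c,u,v,d=None):
    T=setT(c)
    if d is None: d=float(c['depth'][int(round(v)),int(round(u))])
    return T[:3,:3]@(ray(c,u,v)*d)+T[:3,3]
def atz(c,u,v,z):
    T=setT(c); w=T[:3,:3]@ray(c,u,v); return T[:3,3]+w*(z-T[2,3])/w[2]
E
python3 - <<'E'
from h import *
print(bot.get_obs())
for n in ['scene','side','wrist']:
    c=cam(n); save(c,n+'.png'); print(n,{k:c[k] for k in c if k not in('color','depth')})
    for t in ['ball_bearing','wide_chute_deck','tape_roll','hub_nut']:
        for k in ('pinpoint','boxes_of'):
            for r in getattr(finder,k)(c,t)[:5]: 
                u,v=r['position']; 
                if 0<=u<639.4 and 0<=v<399.4: print(t,k,round(r['p'],2),np.round([u,v]),np.round(pt(c,u,v),3))
E
```

```text
{'time': 0.0, 'q': array([ 6.89261382e+01,  5.01232399e+00,  1.00347769e+01,  9.50990596e+01,
       -5.78267741e-05,  9.00001948e+01]), 'qd': array([-0.17548683, -0.04047649, -0.04210626, -0.03978881, -0.0602385 ,
       -0.0405036 ]), 'joint_efforts': array([ 6.71043108e-04, -5.20396471e+01,  4.64799392e+01,  1.63347612e-02,
       -2.84100730e-05, -7.97140487e-07]), 'ee_pos': array([0.19768355, 0.51300477, 0.22857421]), 'tcp_rot': array([-1.79923393e+02,  5.80871583e-05,  1.58925943e+02]), 'wrist_force': array([-0.06753688,  0.20031909, -0.32928691]), 'torque': array([-0.00276571,  0.01715098, -0.00619759]), 'grasp_force': 0.0, 'opening': 0.08549391563434762}
scene {'vfov': 48.85965739374651, 'cx': 323.31602498704046, 'cy': 193.01391215152205, 'k1': -0.07987152888590511, 'position': array([ 0.06777918, -0.60085888,  0.4514198 ]), 'attitude': array([-116.8122916 ,   -0.45608264,  -29.84504047]), 'shot': 1}
ball_bearing pinpoint 0.94 [302. 247.] [ 0.361 -0.021  0.017]
ball_bearing pinpoint 0.86 [353. 257.] [ 0.423 -0.089  0.016]
ball_bearing pinpoint 0.83 [333. 222.] [0.455 0.029 0.
[... 1816 characters left out ...]
 array([[ 8.98694205e-04, -9.61425554e-01, -2.75063803e-01,
         6.87756182e-02],
       [ 9.99999439e-01,  1.01811510e-03, -2.91380311e-04,
         1.91184999e-04],
       [ 5.60187089e-04, -2.75063387e-01,  9.61425930e-01,
        -1.44713158e-01],
       [ 0.00000000e+00,  0.00000000e+00,  0.00000000e+00,
         1.00000000e+00]]), 'shot': 3, 'T': array([[ 3.58710347e-01,  8.97491202e-01,  2.56586106e-01,
         1.33644783e-01],
       [ 9.33448761e-01, -3.44731379e-01, -9.91649511e-02,
         5.38124401e-01],
       [-5.46388920e-04,  2.75081477e-01, -9.61420763e-01,
         3.74008459e-01],
       [ 0.00000000e+00,  0.00000000e+00,  0.00000000e+00,
         1.00000000e+00]])}
```

```bash
python3 - <<'E'
import cv2,numpy as np
a=cv2.imread('pics/scene.png');b=cv2.imread('pics/side.png')
cv2.imwrite('pics/crop1.png',cv2.resize(a[190:300,240:480],None,fx=3.3,fy=3.3,interpolation=cv2.INTER_CUBIC))
E
```

```text
(no output)
```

View pics/scene.png

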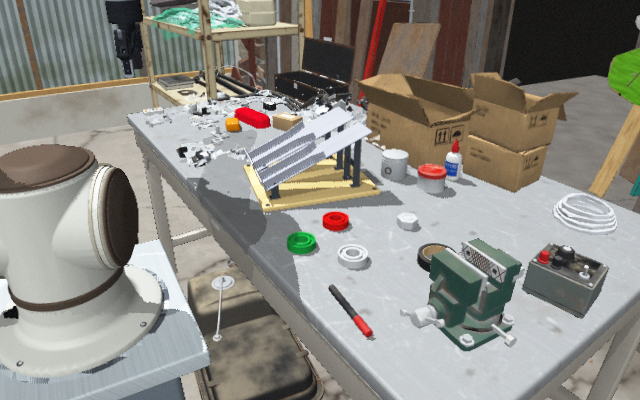

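View pics/side.png

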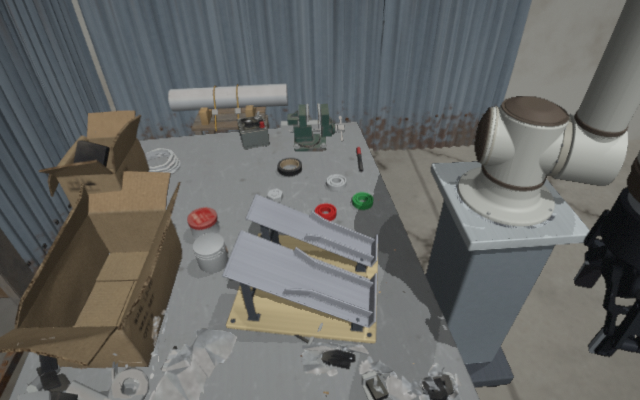

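View pics/crop1.png

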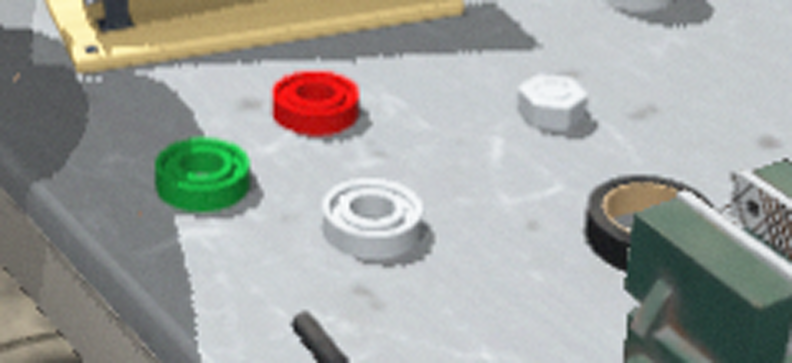

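The scene view shows three bearings: green at (302,243), red at (335,221) and bare steel at (352,256). The steel one fits the description, and the crop confirms it. The nut is at (408,222) and the tape at (435,258). The wide chute is the one nearest the side camera, with its deck centre around (302,275) in the side view and its lower end to the right.

```bash
cat >> h.py <<'E'
def cloud(c):
    T=setT(c); f=200/np.tan(np.radians(c['vfov']/2)); K=np.array([[f,0,c['cx']],[0,f,c['cy']],[0,0,1.]])
    vv,uu=np.mgrid[0:400,0:640]; p=cv2.undistortPoints(np.stack([uu,vv],-1).reshape(-1,1,2).astype(float),K,np.array([c['k1'],0,0,0.]))[:,0]
    d=c['depth'].reshape(-1,1); P=np.c_[p,np.ones(len(p))]*d@T[:3,:3].T+T[:3,3]; P[d[:,0]==0]=np.nan
    return P.reshape(400,640,3)
def deck(P):
    # plane z=a x+b y+c by RANSAC
    rng=np.random.default_rng(0);best=None
    for _ in range(800):
        s=P[rng.choice(len(P),3,False)]; n=np.cross(s[1]-s[0],s[2]-s[0]); n/=np.linalg.norm(n)+1e-12
        if abs(abs(n[2])-np.cos(np.radians(24)))>.03: continue
        k=abs((P-s[0])@n)<.002
        if best is None or k.sum()>best.sum(): best=k
    Q=P[best]; m=Q.mean(0); n=np.linalg.svd(Q-m)[2][2]; n*=np.sign(n[2]); return m,n,best
E
python3 - <<'E'
from h import *
for n in ['side','scene']:
    c=cam(n); P=cloud(c).reshape(-1,3)
    # bearing
    k=(abs(P[:,0]-.43)<.045)&(abs(P[:,1]+.085)<.045)&(P[:,2]>.012)&(P[:,2]<.022)
    Q=P[k]; print(n,'bearing n',k.sum(),Q.min(0),Q.max(0),'circle',cv2.minEnclosingCircle(Q[:,:2].astype(np.float32)))
    t=P[(abs(P[:,0]-.43)<.1)&(abs(P[:,1]+.085)<.08)&(abs(P[:,2])<.008)]; print('table z',np.median(t[:,2]))
    k=(P[:,0]>.36)&(P[:,0]<.72)&(P[:,1]>.2)&(P[:,1]<.4)&(P[:,2]>.03)&(P[:,2]<.25); Q=P[k]
    m,nn,b=deck(Q); print('deck',k.sum(),b.sum(),m,nn,'tilt',np.degrees(np.arccos(nn[2])))
    yaw=np.arctan2(-nn[1],-nn[0]); print('uphill yaw',np.degrees(yaw))
    z=nn; yx=np.cross(z,[np.cos(yaw),np.sin(yaw),0]); yx/=np.linalg.norm(yx); x=np.cross(yx,z)
    L=np.c_[(Q-m)@x,(Q-m)@yx,(Q-m)@z]
    img=np.full((130,200,3),60,np.uint8)
    for a in L:
        i,j=int(65-a[1]*500),int(100+a[0]*500)
        if 0<=i<130 and 0<=j<200 and abs(a[2])<.05: img[i,j]=(255,255,255) if abs(a[2])<.004 else ((0,0,255) if a[2]>0 else (255,0,0))
    cv2.imwrite(f'pics/map_{n}.png',cv2.resize(img,None,fx=4,fy=4,interpolation=0))
    D=L[abs(L[:,2])<.003]
    for xx in np.arange(-.14,.15,.02):
        s=D[abs(D[:,0]-xx)<.006]; h=L[(abs(L[:,0]-xx)<.006)&(L[:,2]>.006)&(L[:,2]<.03)]
        if len(s)>3: print(round(xx,2),'deck y',s[:,1].min().round(3),s[:,1].max().round(3),'high y',np.round(np.percentile(h[:,1],[0,20,50,80,100]),3) if len(h) else '')
    print('x range',np.percentile(D[:,0],[0,1,99,100]), 'frame x',x,'y',yx)
E
cd pics; python3 -c "
import cv2,numpy as np
cv2.imwrite('maps.png',cv2.resize(np.vstack([cv2.imread('map_side.png'),cv2.imread('map_scene.png')]),None,fx=.55,fy=.55))"
```

```text
side bearing n 118 [ 0.40721373 -0.10215601  0.01213335] [ 0.45611582 -0.04952735  0.01793277] circle ((0.4309060871601105, -0.07645174860954285), 0.027400188148021698)
table z -0.0006560805323599928
deck 9463 6493 [0.53343412 0.29692684 0.09659517] [-0.39978055  0.07578403  0.91347265] tilt 24.010253519590343
uphill yaw -10.7338588636581
-0.14 deck y -0.123 0.059 high y [-0.124 -0.085 -0.007  0.036  0.058]
-0.12 deck y -0.12 0.057 high y [-0.094 -0.09  -0.025  0.037  0.04 ]
-0.1 deck y -0.116 0.058 high y [-0.091 -0.089 -0.025  0.037  0.039]
-0.08 deck y -0.113 0.058 high y [-0.093 -0.089 -0.026  0.037  0.039]
-0.06 deck y -0.109 0.057 high y [-0.091 -0.088 -0.026  0.037  0.039]
-0.04 deck y -0.09 0.057 high y [-0.092 -0.089 -0.026  0.037  0.039]
-0.02 deck y -0.089 0.057 high y [-0.091 -0.087 -0.027  0.038  0.041]
0.0 deck y -0.098 0.056 high y [-0.084 -0.08  -0.033  0.045  0.048]
0.02 deck y -0.095 0.058 high y [-0.042 -0.039  0.05   0.052  0.053]
0.04 deck y -0.092 0.057 high y 
0.06 deck y -0.088 0.058 high y 
0.08 deck y -0.085 0.057 high y 
0.1 deck y -0.081 0.057 high y 
0.12
[... 765 characters left out ...]
 [-0.076 -0.072 -0.01   0.053  0.058]
-0.06 deck y -0.089 0.059 high y [-0.075 -0.072 -0.008  0.054  0.057]
-0.04 deck y -0.086 0.055 high y [-0.075 -0.072 -0.009  0.053  0.06 ]
-0.02 deck y -0.083 0.059 high y [-0.074 -0.071 -0.009  0.055  0.06 ]
0.0 deck y -0.078 0.065 high y [-0.069 -0.064 -0.017  0.062  0.065]
0.02 deck y -0.075 0.074 high y [-0.024 -0.022 -0.02   0.068  0.072]
0.04 deck y -0.073 0.074 high y 
0.06 deck y -0.068 0.074 high y 
0.08 deck y -0.065 0.073 high y 
0.1 deck y -0.06 0.076 high y 
0.12 deck y -0.059 0.069 high y 
x range [-0.13674715 -0.13388387  0.11879028  0.12222217] frame x [ 0.89885681 -0.16707897  0.40514326] y [1.82749121e-01 9.83159580e-01 1.51793700e-17]
```

View pics/maps.png

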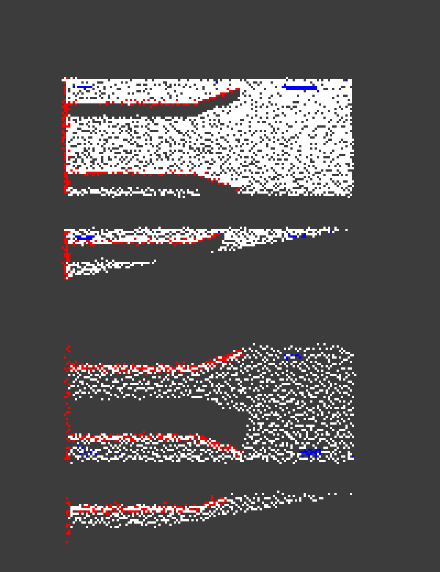

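The maps show the wide deck clearly (guides, flare and open upper end), and both cameras agree to about 2 mm. The deck origin is at about (0.411, 0.324, 0.041), uphill yaw is -10.6° and tilt is 24°. The bearing is at (0.431, -0.077). I'm moving towards it.

>>> {"fn": "move_arm", "kwargs": {
  "offset": [
    [-2.86,-3.11,0],
    [-2.86,-3.11,0],
    [-2.86,-3.11,0],
    [-2.86,-3.11,0],
    [-2.86,-3.11,0]
  ],
  "twist": [
    [0,0,0],
    [0,0,0],
    [0,0,0],
    [0,0,0],
    [0,0,0]
  ],
  "grip": [1,1,1,1,1],
  "force": 40
}}

```text
time: 1.95
ee_pos: [0.2755, 0.3152, 0.2294]
tcp_rot: [180.0, 0.0, 159.0]
wrist_force: [0.3, 0.9, 0.1]
opening: 0.0857
grasp_force: 0.0
```

>>> {"fn": "move_arm", "kwargs": {
  "offset": [
    [-2.86,-3.11,0],
    [-2.86,-3.11,0],
    [-2.86,-3.11,0],
    [-2.86,-3.11,0],
    [-2.86,-3.11,0]
  ],
  "twist": [
    [0,0,0],
    [0,0,0],
    [0,0,0],
    [0,0,0],
    [0,0,0]
  ],
  "grip": [1,1,1,1,1]
}}

```text
time: 2.45
ee_pos: [0.3531, 0.1186, 0.2296]
tcp_rot: [180.0, 0.0, 158.9]
wrist_force: [1.5, -0.7, -0.2]
opening: 0.0852
grasp_force: 0.0
```

>>> {"fn": "move_arm", "kwargs": {
  "offset": [
    [-2.86,-3.11,0],
    [-2.86,-3.11,0],
    [-2.86,-3.11,0],
    [-2.86,-3.11,0],
    [-2,-2,0]
  ],
  "twist": [
    [0,0,0],
    [0,0,0],
    [0,0,0],
    [0,0,0],
    [0,0,0]
  ],
  "grip": [1,1,1,1,1]
}}

```text
time: 2.95
ee_pos: [0.4267, -0.0654, 0.2293]
tcp_rot: [-180.0, 0.0, 158.8]
wrist_force: [1.0, -0.3, 0.1]
opening: 0.0858
grasp_force: 0.0
```

```bash
cat >> h.py <<'E'
def togo(p,Rt):
    o=bot.get_obs(); R0=R.from_euler('xyz',o['tcp_rot'],degrees=True)
    print('t',o['time'],'q',o['q'].round(1),'pos',o['ee_pos'].round(4),'rot',np.round(o['tcp_rot'],2),'F',o['wrist_force'].round(1),'open',round(o['opening'],4),o['grasp_force'])
    print('offset cm',(100*R0.inv().apply(np.array(p)-o['ee_pos'])).round(2),'twist',(R0.inv()*Rt).as_rotvec().round(4))
E
python3 - <<'E'
from h import *
c=cam('wrist'); save(c,'w1.png'); P=cloud(c).reshape(-1,3)
k=(abs(P[:,0]-.43)<.045)&(abs(P[:,1]+.08)<.045)&(P[:,2]>.011)&(P[:,2]<.022)
Q=P[k]; print(k.sum(),cv2.minEnclosingCircle(Q[:,:2].astype(np.float32)),Q[:,2].mean())
togo([.431,-.0775,.15],R.from_euler('xyz',[180,0,169.4],degrees=True))
E
```

```text
1037 ((0.4320067763328552, -0.07910240441560745), 0.026202302426099777) 0.014151181087591759
t 3.0 q [ -8.9 -10.9  -5.2  95.7  -0.1  12.3] pos [ 0.4279 -0.0673  0.2288] rot [-1.7993e+02  5.0000e-02  1.5878e+02] F [-3.2 -0.4 -1.6] open 0.0853 0.0
offset cm [-0.65 -0.82  7.88] twist [-0.0013  0.0007 -0.1853]
```

Wrist-camera depth gives the bearing centre at (0.432, -0.079) with radius 26.2 mm. That matches the scene and side measurements, so I'm descending with the fingers pre-set.

>>> {"fn": "move_arm", "kwargs": {
  "offset": [
    [-0.81,-0.95,3],
    [0,0,4.5],
    [0,0,4.5],
    [0,0,4],
    [0,0,1.5]
  ],
  "twist": [
    [0,0,0],
    [0,0,-0.092],
    [0,0,-0.092],
    [0,0,0],
    [0,0,0]
  ],
  "grip": [0.8,0.8,0.8,0.8,0.8]
}}

```text
time: 3.5
ee_pos: [0.4283, -0.0743, 0.0503]
tcp_rot: [-180.0, -0.3, 169.5]
wrist_force: [-1.1, 0.8, 0.7]
opening: 0.0683
grasp_force: 0.0
```

>>> {"fn": "move_arm", "kwargs": {
  "offset": [
    [0,0,1.3],
    [0,0,0.9],
    [0,0,0.5],
    [0,0,0],
    [0,0,0]
  ],
  "twist": [
    [0,0,0],
    [0,0,0],
    [0,0,0],
    [0,0,0],
    [0,0,0]
  ],
  "grip": [0.8,0.8,0.8,0.8,0.8]
}}

```text
time: 4.0
ee_pos: [0.4309, -0.0747, 0.0281]
tcp_rot: [-180.0, 0.1, 169.5]
wrist_force: [-0.0, -0.1, 0.1]
opening: 0.0681
grasp_force: 0.0
```

```bash
python3 - <<'E'
from h import *
c=cam('wrist'); save(c,'w2.png'); 
togo([.432,-.079,.024],R.from_euler('xyz',[180,0,169.4],degrees=True))
E
```

```text
t 4.05 q [ -9.8  -9.6 -26.4  73.2  -0.    0.7] pos [ 0.431  -0.0748  0.0281] rot [-1.8000e+02  7.0000e-02  1.6947e+02] F [ 0.3 -0.2  1.1] open 0.0686 0.0
offset cm [-0.18 -0.4   0.41] twist [-0.      0.0013  0.0012]
```

View pics/w2.png

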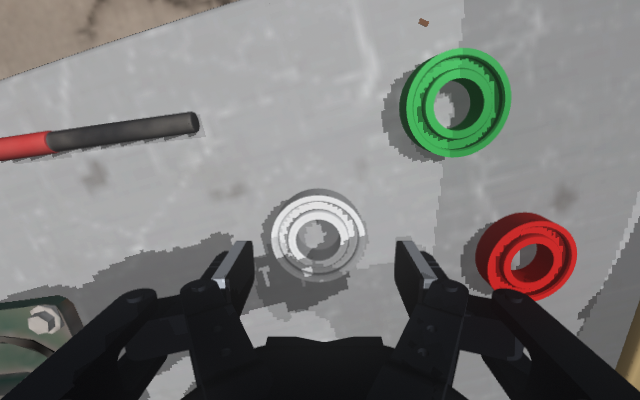

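The wrist view shows the steel bearing at (319,237) between the fingers. I'll check its offset from depth before closing.

```bash
python3 - <<'E'
from h import *
c=cam('wrist'); P=cloud(c)
Q=P[190:290,268:368].reshape(-1,3); Q=Q[(Q[:,2]>.008)&(Q[:,2]<.022)]
print(len(Q),cv2.minEnclosingCircle(Q[:,:2].astype(np.float32)),Q[:,2].max())
F=P[235:330,395:450].reshape(-1,3); F=F[F[:,2]>.012]; print('finger R',np.nanpercentile(F,[0,5,50,95],axis=0).round(3))
F=P[235:330,205:255].reshape(-1,3); F=F[F[:,2]>.012]; print('finger L',np.nanpercentile(F,[0,5,50,95],axis=0).round(3))
E
```

```text
5407 ((0.4322212338447571, -0.07884453237056732), 0.026791732758283615) 0.017695364656536955
finger R [[ 0.418 -0.052  0.037]
 [ 0.419 -0.048  0.045]
 [ 0.428 -0.04   0.073]
 [ 0.444 -0.03   0.107]]
finger L [[ 0.409 -0.121  0.037]
 [ 0.41  -0.118  0.044]
 [ 0.415 -0.108  0.071]
 [ 0.432 -0.096  0.107]]
```

```bash
python3 - <<'E'
from h import *
c=cam('wrist'); P=cloud(c)
for v in range(236,296,6): print(v,[('%.3f'%P[v,u,2]) for u in range(392,432,5)],P[v,240].round(3))
E
```

```text
236 ['0.001', '-0.000', '0.001', '0.000', '0.001', '0.001', '-0.000', '-0.000'] [ 0.427 -0.125  0.001]
242 ['0.001', '0.040', '0.043', '0.043', '0.043', '0.000', '0.000', '-0.000'] [ 0.414 -0.111  0.043]
248 ['0.000', '0.041', '0.049', '0.050', '0.049', '0.000', '0.000', '-0.000'] [ 0.415 -0.109  0.049]
254 ['0.000', '0.042', '0.050', '0.055', '0.055', '0.055', '0.047', '0.047'] [ 0.414 -0.107  0.057]
260 ['-0.000', '0.042', '0.051', '0.058', '0.060', '0.060', '0.062', '0.054'] [ 0.415 -0.106  0.06 ]
266 ['-0.000', '0.043', '0.051', '0.059', '0.066', '0.066', '0.065', '0.067'] [ 0.418 -0.107  0.06 ]
272 ['-0.000', '0.044', '0.052', '0.060', '0.067', '0.070', '0.071', '0.070'] [ 0.42  -0.107  0.061]
278 ['-0.000', '0.045', '0.054', '0.061', '0.066', '0.072', '0.074', '0.074'] [ 0.422 -0.108  0.062]
284 ['-0.000', '0.047', '0.055', '0.061', '0.067', '0.073', '0.076', '0.075'] [ 0.425 -0.108  0.062]
290 ['-0.000', '0.000', '0.055', '0.063', '0.069', '0.073', '0.074', '0.075'] [ 0.427 -0.109  0.063]
```

Depth and parallax both put the fingertips higher than nominal at this opening. I'll centre, then go down in small force-checked steps.

>>> {"fn": "move_arm", "kwargs": {
  "offset": [
    [-0.2,-0.4,0],
    [0,0,0.3],
    [0,0,0.2],
    [0,0,0]
  ],
  "twist": [
    [0,0,0],
    [0,0,0],
    [0,0,0],
    [0,0,0]
  ],
  "grip": [0.75,0.75,0.75,0.75]
}}

```text
time: 4.55
ee_pos: [0.4314, -0.079, 0.0218]
tcp_rot: [-180.0, -0.0, 169.5]
wrist_force: [-0.5, -0.6, 0.3]
opening: 0.0639
grasp_force: 0.0
```

```bash
python3 - <<'E'
from h import *
c=cam('wrist'); save(c,'w3.png'); P=cloud(c)
togo([.432,-.079,.024],R.from_euler('xyz',[180,0,169.4],degrees=True))
for v in range(225,296,6): print(v,[('%.3f'%P[v,u,2]) for u in range(372,422,5)])
s=cam('scene'); save(s,'s2.png')
cv2.imwrite('pics/s2c.png',cv2.resize(s['color'][170:290,290:450,::-1],None,fx=4.5,fy=4.5,interpolation=cv2.INTER_CUBIC))
E
```

```text
t 4.6 q [-10.4  -9.2 -26.6  72.5  -0.    0.2] pos [ 0.4315 -0.079   0.022 ] rot [-1.8000e+02 -3.0000e-02  1.6946e+02] F [0.5 0.7 0.6] open 0.064 0.0
offset cm [-0.05  0.01 -0.2 ] twist [-0.     -0.0005  0.0011]
225 ['-0.000', '0.000', '0.001', '0.001', '-0.000', '0.000', '-0.000', '0.000', '-0.000', '-0.000']
231 ['0.014', '-0.001', '0.001', '0.000', '0.001', '0.000', '0.000', '0.000', '0.001', '0.001']
237 ['0.015', '0.001', '0.001', '-0.000', '-0.000', '0.001', '-0.000', '0.000', '0.001', '0.000']
243 ['0.015', '0.001', '0.001', '0.000', '0.033', '0.037', '0.038', '0.037', '0.001', '0.001']
249 ['0.015', '0.000', '0.001', '-0.001', '0.035', '0.043', '0.044', '0.044', '0.044', '0.001']
255 ['0.001', '0.001', '-0.000', '0.000', 'nan', '0.044', '0.051', '0.050', '0.049', '0.043']
261 ['-0.001', '0.000', '-0.000', '0.000', '0.037', '0.046', '0.052', '0.056', '0.056', '0.055']
267 ['0.000', '0.001', '0.001', '-0.000', '0.036', '0.045', '0.053', '0.059', '0.061', '0.061']
273 ['0.000', '0.001', '-0.000', '-0.000', '0.038', '0.046', '0.053', '0.060', '0.065', '0.065']
279 ['0.000', '0.000', '-0.001', '0.000', '0.038', '0.046', '0.055', '0.062', '0.066', '0.067']
285 ['0.000', '0.000', '0.000', '-0.000', '0.039', '0.048', '0.055', '0.063', '0.068', '0.068']
291 ['-0.000', '-0.000', '0.000', '-0.000', '-0.000', '0.049', '0.056', '0.063', '0.067', '0.069']
```

View pics/s2c.png

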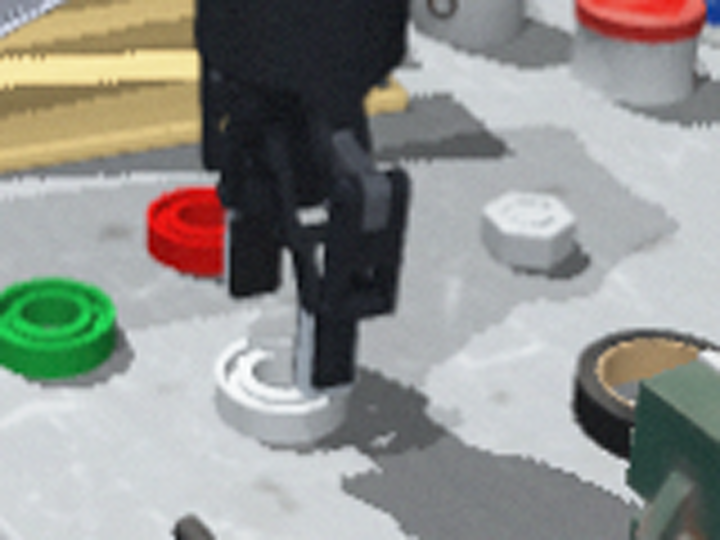

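The crop confirms the fingertips are about 30 mm above the table while the reported TCP z is 0.022. I'll descend further, using the observed tips rather than the nominal ones.

>>> {"fn": "move_arm", "kwargs": {
  "offset": [
    [-0.05,0,0.7],
    [0,0,0.6],
    [0,0,0]
  ],
  "twist": [
    [0,0,0],
    [0,0,0],
    [0,0,0]
  ],
  "grip": [0.75,0.75,0.75]
}}

```text
time: 4.95
ee_pos: [0.4315, -0.0789, 0.0081]
tcp_rot: [-180.0, -0.1, 169.5]
wrist_force: [-0.7, -0.2, 0.1]
opening: 0.0641
grasp_force: 0.0
```

```bash
python3 - <<'E'
from h import *
c=cam('wrist'); P=cloud(c)
togo([.432,-.079,.0],R.from_euler('xyz',[180,0,169.4],degrees=True))
for v in range(237,268,6): print(v,[('%.3f'%P[v,u,2]) for u in range(380,412,4)])
E
```

```text
t 5.0 q [-10.4  -8.6 -27.7  71.   -0.    0.2] pos [ 0.4317 -0.079   0.0086] rot [-1.8000e+02 -7.0000e-02  1.6947e+02] F [-0.7 -0.2  0.1] open 0.0638 0.0
offset cm [-0.03  0.    0.86] twist [-0.     -0.0012  0.0012]
237 ['0.000', '0.000', '-0.000', '-0.000', '0.001', '0.001', '-0.002', '-0.001']
243 ['0.000', '-0.001', '0.001', '0.019', '0.024', '0.024', '0.025', '0.024']
249 ['0.001', '-0.000', '0.000', '0.022', '0.028', '0.032', '0.031', '0.030']
255 ['-0.000', '0.000', '0.000', '0.022', '0.028', '0.035', '0.036', '0.035']
261 ['0.001', '0.001', '-0.000', '0.023', '0.029', '0.036', '0.042', '0.042']
267 ['0.001', '0.000', '0.001', '0.023', '0.030', '0.037', '0.043', '0.046']
```

>>> {"fn": "move_arm", "kwargs": {
  "offset": [
    [0,0,0.5],
    [0,0,0.4],
    [0,0,0.2],
    [0,0,0]
  ],
  "twist": [
    [0,0,0],
    [0,0,0],
    [0,0,0],
    [0,0,0]
  ],
  "grip": [0.75,0.75,0.75,0.75]
}}

```text
time: 5.4
ee_pos: [0.4319, -0.079, -0.0021]
tcp_rot: [180.0, -0.0, 169.5]
wrist_force: [0.8, 0.6, 0.2]
opening: 0.0644
grasp_force: 0.0
```

>>> {"fn": "move_arm", "kwargs": {
  "offset": [
    [0,0,0],
    [0,0,0],
    [0,0,0],
    [0,0,0],
    [0,0,0]
  ],
  "twist": [
    [0,0,0],
    [0,0,0],
    [0,0,0],
    [0,0,0],
    [0,0,0]
  ],
  "grip": [0.5,0.5,0.5,0.5,0.5],
  "force": 50
}}

```text
time: 5.9
ee_pos: [0.4324, -0.0791, -0.0013]
tcp_rot: [180.0, 0.0, 169.5]
wrist_force: [-3.0, 0.2, 6.6]
opening: 0.0498
grasp_force: 52.6
```

```bash
python3 - <<'E'
from h import *
c=cam('wrist'); save(c,'w4.png'); P=cloud(c)
togo([.432,-.079,.0],R.from_euler('xyz',[180,0,169.4],degrees=True))
for v in range(237,268,6): print(v,[('%.3f'%P[v,u,2]) for u in range(364,400,4)])
E
```

```text
t 5.95 q [-10.4  -8.2 -28.5  69.7   0.    0.2] pos [ 0.4324 -0.0791 -0.0012] rot [1.8000e+02 4.0000e-02 1.6947e+02] F [-2.1  0.2  5.9] open 0.0501 52.55495372693986
offset cm [ 0.04  0.   -0.12] twist [0.     0.0007 0.0012]
237 ['0.010', '0.015', '0.014', '0.008', '0.008', '0.008', '0.008', '0.001', '0.000']
243 ['0.011', '0.015', '0.014', '0.015', '0.015', '0.015', '0.015', '0.014', '0.000']
249 ['0.012', '0.012', '0.014', '0.016', '0.018', '0.020', '0.021', '0.022', '0.022']
255 ['0.010', '0.012', '0.015', '0.015', '0.019', '0.027', '0.027', '0.026', '0.027']
261 ['0.011', '0.012', '0.014', '0.016', '0.020', '0.029', '0.032', '0.032', '0.032']
267 ['0.011', '0.011', '0.014', '0.015', '0.020', '0.029', '0.036', '0.036', '0.036']
```

View pics/w4.png

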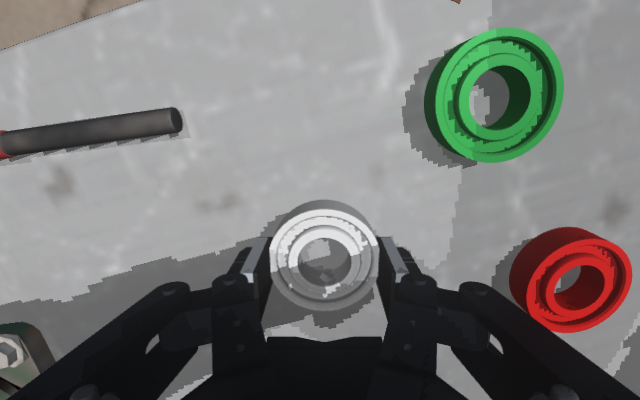

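The gripper holds the bearing (opening 50 mm, 52 N), with the green and red look-alikes untouched at (493,95) and (572,280). Lifting.

>>> {"fn": "move_arm", "kwargs": {
  "offset": [
    [0,0,-1],
    [0,0,-3],
    [0,0,-4.5],
    [0,0,-4.8],
    [0,0,-4.7]
  ],
  "twist": [
    [0,0,0],
    [0,0,0],
    [0,0,0],
    [0,0,0],
    [0,0,0]
  ],
  "grip": [0.5,0.5,0.5,0.5,0.5]
}}

```text
time: 6.45
ee_pos: [0.4317, -0.079, 0.1805]
tcp_rot: [-180.0, 0.0, 169.5]
wrist_force: [1.4, -1.1, -1.9]
opening: 0.05
grasp_force: 52.4
```

>>> {"fn": "move_arm", "kwargs": {
  "offset": [
    [0,0,-4],
    [0,0,-2],
    [0,0,0]
  ],
  "twist": [
    [0,0,0],
    [0,0,0],
    [0,0,0]
  ],
  "grip": [0.5,0.5,0.5]
}}

```text
time: 6.75
ee_pos: [0.4331, -0.0792, 0.2415]
tcp_rot: [-180.0, 0.3, 169.5]
wrist_force: [0.7, 0.0, -1.3]
opening: 0.0499
grasp_force: 52.4
```

```bash
cat >> h.py <<'E'
O=np.array([.411,.3243,.0414]); n=np.array([-.39905,.07491,.91387]); n/=np.linalg.norm(n)
yaw=np.arctan2(-n[1],-n[0]); Y=np.cross(n,[np.cos(yaw),np.sin(yaw),0]); Y/=np.linalg.norm(Y); X=np.cross(Y,n)
Rt=R.from_matrix(np.c_[-X,Y,-n]); 
def place(h,x=.205): return O+x*X+h*n
E
python3 - <<'E'
from h import *
print(Rt.as_euler('xyz',degrees=True),place(0))
togo(place(.07),Rt)
E
```

```text
[180.          23.95493723 169.36812191] [0.59512621 0.28973567 0.12463369]
t 6.75 q [-10.4  -9.9  -2.9  96.7  -0.    0.2] pos [ 0.4331 -0.0792  0.2415] rot [-180.      0.28  169.47] F [ 0.7  0.  -1.3] open 0.0499 52.424989346181974
offset cm [-6.32 39.24  5.32] twist [ 4.000e-04 -4.132e-01  1.700e-03]
```

>>> {"fn": "move_arm", "kwargs": {
  "offset": [
    [-0.3,2,0],
    [-0.7,4,0],
    [-0.8,4.8,0],
    [-0.8,4.8,0],
    [-0.8,4.8,0]
  ],
  "twist": [
    [0,0,0],
    [0,0,0],
    [0,0,0],
    [0,0,0],
    [0,0,0]
  ],
  "grip": [0.5,0.5,0.5,0.5,0.5]
}}

```text
time: 7.25
ee_pos: [0.5027, 0.1171, 0.2368]
tcp_rot: [-180.0, -0.1, 169.5]
wrist_force: [-0.1, -0.3, -0.8]
opening: 0.0504
grasp_force: 52.5
```

>>> {"fn": "move_arm", "kwargs": {
  "offset": [
    [-0.8,4.8,0],
    [-0.8,4.8,0],
    [-0.8,4.8,0],
    [-0.5,3,0],
    [0,1.4,0]
  ],
  "twist": [
    [0,0,0],
    [0,0,0],
    [0,0,0],
    [0,0,0],
    [0,0,0]
  ],
  "grip": [0.5,0.5,0.5,0.5,0.5]
}}

```text
time: 7.75
ee_pos: [0.5657, 0.2972, 0.2353]
tcp_rot: [-179.9, -0.2, 169.6]
wrist_force: [0.2, -0.2, -1.8]
opening: 0.05
grasp_force: 52.5
```

>>> {"fn": "move_arm", "kwargs": {
  "offset": [
    [0,0,0],
    [0,0,0],
    [0,0,0],
    [0,0,0]
  ],
  "twist": [
    [0,-0.13,0],
    [0,-0.14,0],
    [0,-0.143,0],
    [0,0,0]
  ],
  "grip": [0.5,0.5,0.5,0.5]
}}

```text
time: 8.15
ee_pos: [0.5614, 0.2931, 0.2336]
tcp_rot: [-179.7, 23.6, 169.7]
wrist_force: [-0.3, -0.2, -0.5]
opening: 0.05
grasp_force: 52.5
```

```bash
python3 - <<'E'
from h import *
togo(place(.03),Rt)
E
```

```text
t 8.15 q [ 35.1  -1.4   0.7  75.3 -16.8  43. ] pos [0.5614 0.2931 0.2336] rot [-179.68   23.56  169.7 ] F [-0.3 -0.2 -0.5] open 0.05 52.52394424052909
offset cm [1.28 0.32 8.33] twist [-0.0032 -0.0069  0.0053]
```

>>> {"fn": "move_arm", "kwargs": {
  "offset": [
    [0.6,0.3,3],
    [0.7,0,3.5],
    [0,0,1.8],
    [0,0,0],
    [0,0,0]
  ],
  "twist": [
    [0,0,0],
    [-0.003,-0.007,0.005],
    [0,0,0],
    [0,0,0],
    [0,0,0]
  ],
  "grip": [0.5,0.5,0.5,0.5,0.5]
}}

```text
time: 8.65
ee_pos: [0.5878, 0.2935, 0.1577]
tcp_rot: [179.7, 24.0, 169.1]
wrist_force: [0.1, -0.5, -1.6]
opening: 0.0499
grasp_force: 52.5
```

```bash
python3 - <<'E'
from h import *
togo(place(.0),Rt)
s=cam('side'); cv2.imwrite('pics/d1.png',cv2.resize(s['color'][170:350,200:400,::-1],None,fx=3.2,fy=3.2,interpolation=cv2.INTER_CUBIC))
c=cam('wrist'); P=cloud(c).reshape(-1,3); L=(P-O)@np.c_[X,Y,n]
# deck height seen by wrist cam just downhill & sides
for a,b in [(.12,.15),(.15,.18),(.18,.23),(.03,.1)]:
    k=(L[:,0]>a)&(L[:,0]<b)&(abs(L[:,1])<.045)&(abs(L[:,2])<.012); print(a,k.sum(),np.median(L[k,2]) if k.any() else '')
g=L[(L[:,0]>.03)&(L[:,0]<.1)&(L[:,2]>.008)&(L[:,2]<.018)&(abs(L[:,1])<.05)]; print('guides y',np.median(g[g[:,1]>0,1]),np.median(g[g[:,1]<0,1]))
b=L[(L[:,2]>.037)&(L[:,2]<.055)&(abs(L[:,1])<.03)&(abs(L[:,0]-.2)<.05)]; print('bearing',len(b),b.min(0) if len(b) else '',b.max(0) if len(b) else '')
E
```

```text
t 8.65 q [ 33.6   0.5  -6.   65.7 -16.3  41.8] pos [0.5878 0.2935 0.1577] rot [179.7  24.  169.1] F [ 0.1 -0.5 -1.6] open 0.0499 52.544351576361805
offset cm [ 0.62 -0.25  3.34] twist [ 0.0034  0.0009 -0.0042]
0.12 8625 -0.0007115556385116446
0.15 8158 -0.0006840517503050032
0.18 7077 -0.0006377781197679809
0.03 3747 -0.0007890375553673944
guides y 0.0313981296318988 -0.030324642158561104
bearing 8692 [ 0.18494431 -0.02865059  0.03700865] [0.23757171 0.0299942  0.05499206]
```

View pics/d1.png

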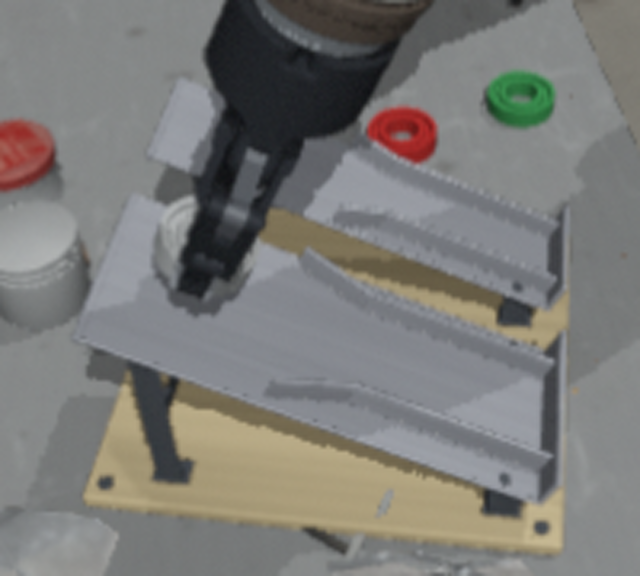

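The side crop shows the bearing held above the open deck at (200,245), uphill of the flares and well centred. The wrist view puts the deck within 1 mm of my model, so I'm lowering.

>>> {"fn": "move_arm", "kwargs": {
  "offset": [
    [0.6,-0.2,1.2],
    [0,0,1.2],
    [0,0,0.4],
    [0,0,0.2],
    [0,0,0]
  ],
  "twist": [
    [0.003,0,-0.004],
    [0,0,0],
    [0,0,0],
    [0,0,0],
    [0,0,0]
  ],
  "grip": [0.5,0.5,0.5,0.5,0.5]
}}

```text
time: 9.25
ee_pos: [0.5938, 0.2906, 0.1269]
tcp_rot: [180.0, 24.0, 169.4]
wrist_force: [0.5, 0.1, -1.3]
opening: 0.0498
grasp_force: 52.5
```

```bash
python3 - <<'E'
from h import *
togo(place(-.0007),Rt)
E
```

```text
t 9.25 q [ 33.1   1.4  -8.5  62.2 -16.3  41.1] pos [0.5938 0.2906 0.1269] rot [180.    24.04 169.4 ] F [ 0.5  0.1 -1.3] open 0.0498 52.53114580758847
offset cm [-0.05 -0.06  0.34] twist [0.0003 0.0015 0.0006]
```

>>> {"fn": "move_arm", "kwargs": {
  "offset": [
    [0,0,0.2],
    [0,0,0.1],
    [0,0,0.05],
    [0,0,0]
  ],
  "twist": [
    [0,0,0],
    [0,0,0],
    [0,0,0],
    [0,0,0]
  ],
  "grip": [0.5,0.5,0.5,0.5]
}}

```text
time: 9.65
ee_pos: [0.5952, 0.2905, 0.1241]
tcp_rot: [180.0, 24.1, 169.4]
wrist_force: [0.0, -0.6, -1.2]
opening: 0.0499
grasp_force: 52.5
```

>>> {"fn": "move_arm", "kwargs": {
  "offset": [
    [0,0,0.05],
    [0,0,0]
  ],
  "twist": [
    [0,0,0],
    [0,0,0]
  ],
  "grip": [0.5,0.5]
}}

```text
time: 9.85
ee_pos: [0.5953, 0.2905, 0.1236]
tcp_rot: [180.0, 24.1, 169.4]
wrist_force: [-0.3, -0.3, -1.5]
opening: 0.0496
grasp_force: 52.5
```

>>> {"fn": "move_arm", "kwargs": {
  "offset": [
    [0,0,0.05],
    [0,0,0]
  ],
  "twist": [
    [0,0,0],
    [0,0,0]
  ],
  "grip": [0.5,0.5]
}}

```text
time: 10.05
ee_pos: [0.5955, 0.2904, 0.1231]
tcp_rot: [180.0, 24.1, 169.4]
wrist_force: [-0.4, -0.3, -2.9]
opening: 0.0501
grasp_force: 52.5
```

>>> {"fn": "move_arm", "kwargs": {
  "offset": [
    [0,0,0.05],
    [0,0,0]
  ],
  "twist": [
    [0,0,0],
    [0,0,0]
  ],
  "grip": [0.5,0.5]
}}

```text
time: 10.25
ee_pos: [0.5957, 0.2904, 0.1231]
tcp_rot: [180.0, 24.1, 169.4]
wrist_force: [-3.3, 0.1, 2.7]
opening: 0.0503
grasp_force: 52.9
```

The bearing touches the deck with about 4–5 N along its normal. Releasing.

>>> {"fn": "move_arm", "kwargs": {
  "offset": [
    [0,0,0],
    [0,0,0],
    [0,0,0],
    [0,0,0],
    [0,0,0]
  ],
  "twist": [
    [0,0,0],
    [0,0,0],
    [0,0,0],
    [0,0,0],
    [0,0,0]
  ],
  "grip": [0.9,0.9,0.9,0.9,0.9]
}}

```text
time: 10.75
ee_pos: [0.5958, 0.2904, 0.1227]
tcp_rot: [180.0, 24.1, 169.4]
wrist_force: [-0.4, -0.2, -0.3]
opening: 0.0764
grasp_force: 0.0
```

>>> {"fn": "move_arm", "kwargs": {
  "offset": [
    [0,0,0],
    [0,0,0],
    [0,0,0],
    [0,0,-1],
    [0,0,-2]
  ],
  "twist": [
    [0,0,0],
    [0,0,0],
    [0,0,0],
    [0,0,0],
    [0,0,0]
  ],
  "grip": [0.9,0.9,0.9,0.9,0.9]
}}

```text
time: 11.25
ee_pos: [0.583, 0.2921, 0.1491]
tcp_rot: [-179.9, 24.0, 169.4]
wrist_force: [0.3, -0.4, 1.0]
opening: 0.0763
grasp_force: 0.0
```

>>> {"fn": "move_arm", "kwargs": {
  "offset": [
    [0,0,-3],
    [0,0,-3],
    [0,0,-2],
    [0,0,0],
    [0,0,0]
  ],
  "twist": [
    [0,0,0],
    [0,0,0],
    [0,0,0],
    [0,0,0],
    [0,0,0]
  ],
  "grip": [0.9,0.9,0.9,0.9,0.9]
}}

```text
time: 11.75
ee_pos: [0.5516, 0.2988, 0.2235]
tcp_rot: [179.9, 24.1, 169.4]
wrist_force: [0.2, 0.8, -0.3]
opening: 0.0771
grasp_force: 0.0
```

```bash
python3 - <<'E'
from h import *
s=cam('side'); cv2.imwrite('pics/d2.png',cv2.resize(s['color'][170:350,200:400,::-1],None,fx=3.2,fy=3.2,interpolation=cv2.INTER_CUBIC))
L=(cloud(s).reshape(-1,3)-O)@np.c_[X,Y,n]
k=(L[:,0]>.003)&(L[:,0]<.25)&(abs(L[:,1])<.027)&(L[:,2]>.01)&(L[:,2]<.02); b=L[k]; print(k.sum(),np.percentile(b,[2,50,98],axis=0).round(4), bot.get_obs()['time'])
E
```

```text
412 [[ 0.0038 -0.0226  0.0102]
 [ 0.0271  0.0022  0.0136]
 [ 0.0495  0.0265  0.0159]] 11.8
```

View pics/d2.png

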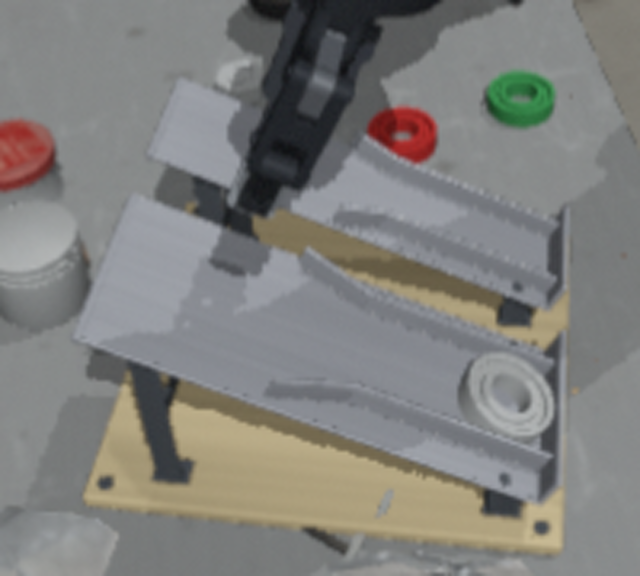

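The bearing lies flat against the end stop at (507,395), centre about 26 mm up the lane, with its top 15 mm above the deck. The gripper is clear, so I'm handing in.

```bash
python3 -c "
from workcell import bot
print(bot.job_done())"
```

```text
the job is handed in; nothing more can be done
None
```

The steel ball bearing was set down on the upper end of the wide chute and released. It slid down by its own weight and lay flat against the end stop at the last look, with the other parts untouched; the job was handed in at about 12 s.

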